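# Park the long sample jar at the top of the sloped rack

## Robot

A 6-joint arm with a two-finger parallel gripper is mounted at the origin on the work surface. World frame = base frame: x ahead of the robot, y to its left, z up, the work surface at z = 0. Lengths are in m, angles in rad, forces in N, time in s.
With the tool pointing down it reaches from about 0.425 to 0.95 m from the base axis. Payload 3.5 kg.
Tool frame: the origin (TCP) lies midway between the tips of the shut fingers; the grasp point (between the pads) lies 19 mm behind it; z points along the fingers, y is the direction in which the jaws open and shut (so a half turn about z gives the same grasp; the last joint's range is limited). The gripper opens to 85 mm and grips with 20 to 120 N. Pads are 22 mm wide; open, the fingers measure 114 mm over their backs; the gripper's body (76 mm by 85 mm) begins 54 mm behind the grasp point. The pads swing forward as they close: fully open they stand 13 mm farther back than shut.
Start: joints at [-1.315, 0.286, 1.577, -0, 1.279, -0.15], TCP at [0.266, -0.62, 0.231] pointing down, gripper open.
Joint ranges: [-2.77, 2.77], [-0.9, 2.22], [0.21, 2.48], [-1.53, 4.67], [0.24, 2.81], [-2.84, 2.84]. Speed limits (rad/s): [2.79, 2.79, 3.14, 3.14, 3.14, 3.14].

## Interface

Orientations are given as a unit quaternion [x, y, z, w].
In Python, from plant import * gives the robot as it stands.
- The arm moves only by the shell command python3 -m jog 'ROWS' [FORCE]. ROWS is a JSON object of lists of equal length, an entry for each row: "travel": the shift along the world's x, y, z in mm, a list of three; "dr": the turn, a rotation vector about the world's x, y, z in degrees, a list of three; "jaw": the closure in counts, from 0 (fully open) to 255 (shut). In form: {"travel": [[x, y, z], ...], "dr": [[wx, wy, wz], ...], "jaw": [jaw, ...]}. A call has 1 to 5 rows; each row shifts and turns the commanded pose from where the row before left it; what a row does not reach is not made up. A row lasts 1/12 s, in which the tool goes at most 41.7 mm and 7.16 degrees, less where a joint would pass 70% of its speed; a pose out of reach is approached as far as the arm can. A call is refused whole if a number of a shift passes 41.7 or a number of a turn 7.16, either way. A call with a gripper value outside its range is refused whole. The fingers move at their own pace and stop on an object; FORCE is the grip in N (left out, the last holds). Time passes only in rows, so rows that do not move let the fingers close. It gives the time, the measured TCP pose, the force and the opening at its end, in the units of the state.
- get_state(): the state, without advancing time (a new reading comes with each control period).
- read_camera(name): name is "scene" or "top" or "wrist"; returns the picture (480x640x3 uint8, red, green, blue); there is no depth.
- camera_info(name): a dict with "K" (3x3 intrinsics, pixels), "R" (3x3) and "t" (3): a world point X has camera coordinates R X + t; the wrist camera has in their place "mount" (4x4, takes a point from camera to tool coordinates, whose origin is the TCP and whose axes are the flange's). Camera axes: x right, y down, z forward; pixel columns grow to the right and rows downward; lengths in m; the calibration is good to about 2 mm. A picture is of the moment at which its call begins: read the wrist's pose just before it. camera_info takes no time and is no camera call.
- sign_off(): hands the job in, once; it reports no verdict.
The state is a dict: "time": time; "qpos": joint angles; "dq": joint speeds; "joint_efforts": joint torques, N m; "eef_pos": TCP position; "tcp_rot": TCP orientation; "contact_force": force on the tool from outside, world axes, zero at the start; "wrist_torque": the same for the moment, N m; "opening": opening from 0.0 (shut) to 1.0 (fully open).
Only numpy, scipy, OpenCV 4.12 (cv2) and the standard library are available. Lean on these libraries where they do the work, as an engineer would, in place of code of your own. Each camera call takes 0.05 s, during which the arm holds its last target. There are 200 camera calls.

## Task

Two white screw-cap jars lie on their sides at the low ends of the two lanes of the sloped rack. With your fingertips, push the longer jar steadily up its lane, over the crest and into the dip against the end stop, so that it stays there and does not roll back, then take the hand away. Do not lift or flick the jar, and leave the shorter jar and everything else where it is.

Things in the scene. Friction and masses are not known exactly. Their poses are not given: they have to be found in the camera images.
- rack: Fixed two-lane metal rack, 290 mm long, 164 mm wide. Origin on the work surface under its middle; x is level and points uphill along the lanes, y across, z up. Lanes centred at y = +40 and -40 mm, each 76 mm wide between 4 mm walls standing 12 mm above the lane floor. The floors rise at 8 degrees from x = -158 mm (height 22 mm) to the crest at x = 80 mm (height 55 mm).
- slope: The sloped lane floor of the rack. Origin on its surface at the crest, midway between the lanes; x points uphill along the 8 degree slope, y across the lanes, z square to the floor. At the low end a white lip, 6 mm thick (x = -231 to -225 mm) and 10 mm high, keeps the jars in. A jar let go on the slope rolls back down to the lip.
- crest (a point): The crest, top edge of the slope: on the floor surface, midway between the lanes, 55 mm above the work surface. Behind it the floor drops by about 6 mm into a dip that falls gently on to the end stop. A jar whose middle is past the crest drops into the dip by itself and stays.
- stop (a point): Foot of the end stop, an upright white plate across both lanes: on its face, midway between the lanes, 48 mm above the work surface, 46 mm beyond the crest (rack x = 126 mm). The plate's top is 86 mm above the work surface. A parked jar rests against it, its axis at rack x = 101 mm, about 72 mm above the work surface.
- long_jar: The longer white screw-cap jar, a closed cylinder 50 mm in diameter, 66 mm long, lying across either lane against the low lip, its axis 25 mm above the floor and 20 mm uphill of the lip's inner face (rack x = -126 mm). 110 to 220 g; it rolls. Origin in its middle; y along its own axis (cap at +y); x and z turn as it rolls.
- short_jar: The shorter white screw-cap jar, 50 mm in diameter and 40 mm long, lying the same way in the other lane. To be left alone. Origin in its middle, y along its axis.
- tube_rack: Bystander: pink tube rack, 130 x 75 mm and 56 mm high with its small tubes, loose, standing beside the sloped rack. Origin under its middle.
- spray_bottle: Bystander: white spray bottle, 76 mm in diameter, 215 mm high, loose. Origin under its middle.
- mixer: Bystander: blue tube mixer, 150 x 120 mm, 112 mm high, loose. Origin under its middle.

How it is judged:
By the outcome, as a careful person would: the job done as asked, in the order asked, and still so for the second after the job is handed in, with the robot touching nothing.
It also fails if it takes over 42 s, if anything falls off the work surface, if the arm or the gripper's body presses on something with over 40 N, if the wrist force passes 120 N, or if a joint passes its speed limit or range.

## Working session

There is one attempt and no reset: what is moved stays moved. The work goes in short steps, Python scripts to look and compute and a shell command to move; the robot and the scene stay as the last step left them, time stands still between calls to the robot, and variables do not carry over. Pictures are saved under pics/ and viewed, about 8 in all and at most 12, crops included, and the job is handed in when it is done.

```bash
mkdir -p pics
python3 - <<'E'
from plant import *
import cv2
for n in ("top","scene"):
    cv2.imwrite(f"pics/{n}0.png",cv2.cvtColor(read_camera(n),cv2.COLOR_RGB2BGR))
    c=camera_info(n);print(n,c)
s=get_state();print(s)
E
```

```text
top {'K': array([[556.41902843,   0.        , 316.09566975],
       [  0.        , 556.41902843, 232.98889668],
       [  0.        ,   0.        ,   1.        ]]), 'R': array([[ 0.02657898, -0.99930016,  0.0263203 ],
       [-0.99786572, -0.02809342, -0.0589471 ],
       [ 0.05964527, -0.02469737, -0.99791407]]), 't': array([-0.05166448,  0.60340664,  1.23457817])}
scene {'K': array([[579.72659388,   0.        , 334.94794837],
       [  0.        , 579.72659388, 231.83566708],
       [  0.        ,   0.        ,   1.        ]]), 'R': array([[-0.61252318,  0.79041107,  0.00810538],
       [ 0.56722461,  0.44666186, -0.69191721],
       [-0.55051939, -0.41921775, -0.72193135]]), 't': array([ 0.3698342 , -0.26611205,  1.95593267])}
{'time': 0.1, 'qpos': array([-1.31499561e+00,  2.87104598e-01,  1.57800741e+00,  1.24592716e-05,
        1.27858811e+00, -1.49990182e-01]), 'dq': array([ 0.00049923, -0.00141966, -0.00290713,  0.00021406,  0.00033789,
       -0.00108224]), 'joint_efforts': array([ 1.05094234e-03, -4.07292473e+01, -2.93698204e+01, -1.61212361e-04,
        3.39420978e-03,  8.44096888e-06]), 'eef_pos': array([ 0.26634088, -0.61960063,  0.2300797 ]), 'tcp_rot': array([ 9.79487053e-01,  2.01504351e-01, -4.97665906e-05, -1.05257199e-03]), 'contact_force': array([-0.45460312, -0.48753872, -0.04217332]), 'wrist_torque': array([-0.01111226,  0.02743985,  0.01986387]), 'opening': 1.0045804886376957}
```

View pics/top0.png

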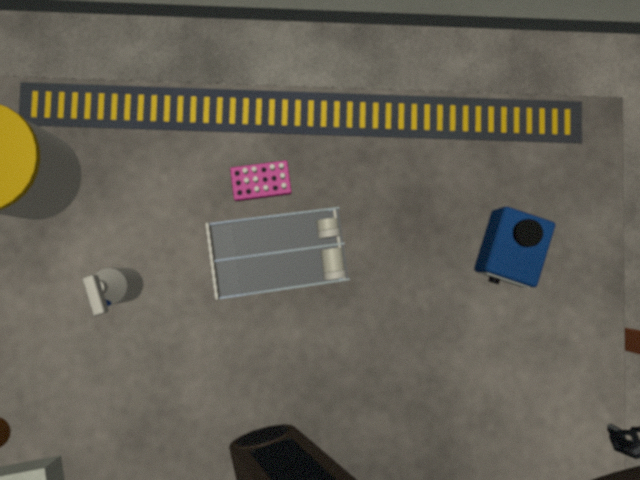

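View pics/scene0.png

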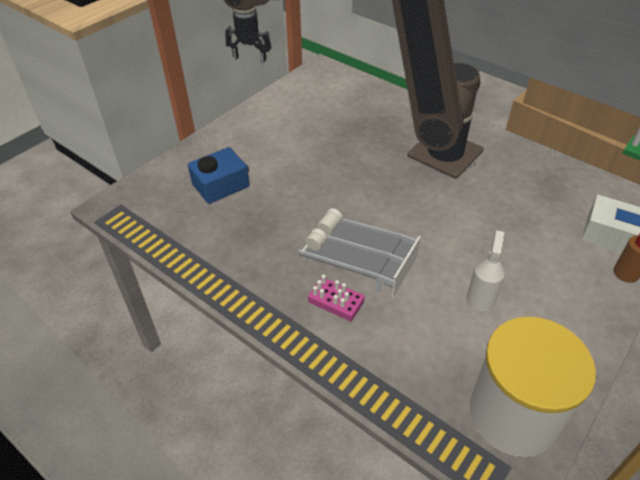

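The top view shows the rack with its stop end at left (stop corners about (208,223) and (216,298)) and its low end at right. The long jar is at about (333,263), in the lane nearer the robot, and the short jar is at (328,228). The scene view agrees: both jars are at the low end, with the tube rack beyond the far lane. I'll zoom in to measure.

Run:
```python
import cv2
i=cv2.imread("pics/top0.png")[200:306,200:360]
cv2.imwrite("pics/crop0.png",cv2.resize(i,None,fx=5,fy=5,interpolation=cv2.INTER_CUBIC))
```

```text
(no output)
```

View pics/crop0.png

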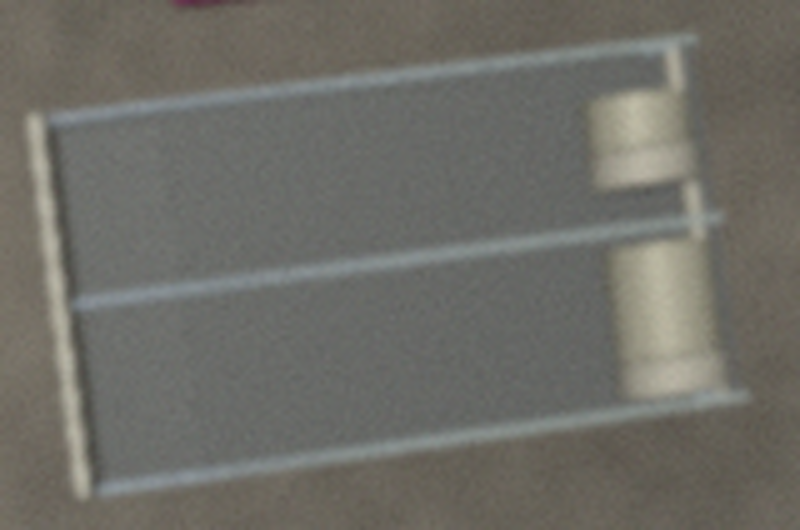

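The crop shows the wall tips at the low end at (695,40), (720,217) and (748,397). The stop plate's top runs from (37,115) to (83,495). The long jar's middle is near (668,318), with its cap towards the robot.

```bash
cat > h.py <<'E'
from plant import *
import numpy as np
from scipy.spatial.transform import Rotation as Rn
def ray(n,px,z):
    c=camera_info(n);d=c["R"].T@np.linalg.solve(c["K"],[px[0],px[1],1]);o=-c["R"].T@c["t"]
    return o+d*(z-o[2])/d[2]
def crop(p): return (p[0]+.5)/5-.5+200,(p[1]+.5)/5-.5+200
E
python3 - <<'E'
from h import *
obs=[((695,40),.034,(-.158,-.08)),((720,217),.034,(-.158,0)),((748,397),.034,(-.158,.08)),((37,115),.086,(.129,-.082)),((83,495),.086,(.129,.082))]
W=np.array([ray("top",crop(p),z)[:2] for p,z,_ in obs]);Q=np.array([q for *_,q in obs])
a=W-W.mean(0);b=Q-Q.mean(0)
th=np.arctan2((b[:,0]*a[:,1]-b[:,1]*a[:,0]).sum(),(a*b).sum())
R=np.array([[np.cos(th),-np.sin(th)],[np.sin(th),np.cos(th)]])
t=W.mean(0)-R@Q.mean(0)
print("yaw",np.degrees(th),"t",t);print("res mm",(W-(Q@R.T+t))*1e3)
np.savez("rack.npz",R=R,t=t)
f=lambda x,y:R@[x,y]+t
j=ray("top",crop((668,318)),.052)[:2];print("jar rack",R.T@(j-t)*1e3)
for n,q in dict(jar=(-.126,.04),pre=(-.19,.04),crest=(.08,.04),park=(.101,.04)).items(): print(n,f(*q))
s=get_state();print(Rn.from_quat(s["tcp_rot"]).as_matrix())
print("tubes",ray("top",(261,181),.05),"mixer",ray("top",(510,250),.1),"bottle",ray("top",(112,285),.1))
E
```

```text
yaw 99.37402757435757 t [0.55714849 0.05881303]
res mm [[ 0.0249719   0.56963032]
 [ 0.20458223  0.55157566]
 [-0.35399496 -0.7376549 ]
 [-0.92606768 -0.85514265]
 [ 1.0505085   0.47159157]]
jar rack [-127.30426395   40.93184999]
jar [ 0.53820537 -0.07201953]
pre [ 0.54862961 -0.13516488]
crest [0.50465235 0.13122957]
park [0.5012319  0.15194913]
[[ 9.18791988e-01  3.94741700e-01 -5.21687132e-04]
 [ 3.94741910e-01 -9.18789778e-01  2.04190490e-03]
 [ 3.26704208e-04 -2.08201764e-03 -9.99997779e-01]]
tubes [0.71391634 0.08999123 0.05      ] mixer [ 0.57517127 -0.44530194  0.1       ] bottle [0.47980258 0.38722264 0.1       ]
```

The rack fit is good to 1 mm and the measured jar position agrees with the nominal one. Next: move above and behind the low end, turn the jaws across the lane, and set them partly open so both fingertips push.

```bash
R='{"travel":[[14.2,23.5,0],[14.2,23.5,0],[14.2,23.5,0],[14.2,23.5,0],[14.2,23.5,0]],"dr":[[0,0,3.8],[0,0,3.8],[0,0,3.8],[0,0,3.8],[0,0,3.8]],"jaw":[180,180,180,180,180]}'; : unused
python3 -m jog '{"travel":[[14.2,23.5,0],[14.2,23.5,0],[14.2,23.5,0],[14.2,23.5,0],[14.2,23.5,0]],"dr":[[0,0,3.8],[0,0,3.8],[0,0,3.8],[0,0,3.8],[0,0,3.8]],"jaw":[180,180,180,180,180]}'
python3 -m jog '{"travel":[[14.2,23.5,0],[14.2,23.5,0],[14.2,23.5,0],[14.2,23.5,0],[14.2,23.5,0]],"dr":[[0,0,3.8],[0,0,3.8],[0,0,3.8],[0,0,3.8],[0,0,3.8]],"jaw":[180,180,180,180,180]}'
python3 -m jog '{"travel":[[14.2,23.5,0],[14.2,23.5,0],[14.2,23.5,0],[14.2,23.5,0],[14.2,23.5,0]],"dr":[[0,0,3.8],[0,0,3.8],[0,0,3.8],[0,0,3.8],[0,0,3.8]],"jaw":[180,180,180,180,180]}'
python3 -m jog '{"travel":[[14.2,23.5,0],[14.2,23.5,0],[14.2,23.5,0],[14.2,23.5,0],[14.2,23.5,0]],"dr":[[0,0,3.8],[0,0,3.8],[0,0,3.8],[0,0,3.8],[0,0,3.8]],"jaw":[180,180,180,180,180]}'
python3 - <<'E'
from h import *
d=np.load("rack.npz");s=get_state();T=Rn.from_quat(s["tcp_rot"]).as_matrix()
print(s["time"],s["eef_pos"],d["R"].T@(s["eef_pos"][:2]-d["t"]),np.degrees(np.arctan2(T[1,0],T[0,0])),T[:,2],s["opening"],s["contact_force"])
E
```

```text
time: 0.52
eef_pos: [0.3378, -0.5012, 0.2306]
tcp_rot: [0.932, 0.362, 0.0, -0.001]
contact_force: [0.9, 0.6, 0.4]
opening: 0.309
time: 0.93
eef_pos: [0.4088, -0.3836, 0.2308]
tcp_rot: [0.86, 0.511, -0.0, -0.0]
contact_force: [0.4, 0.5, 0.1]
opening: 0.291
time: 1.35
eef_pos: [0.4797, -0.2662, 0.2308]
tcp_rot: [0.764, 0.646, -0.0, -0.0]
contact_force: [-0.4, -0.3, -0.0]
opening: 0.293
time: 1.77
eef_pos: [0.5507, -0.1487, 0.2308]
tcp_rot: [0.647, 0.763, -0.0, -0.0]
contact_force: [0.3, -0.0, 0.7]
opening: 0.291
1.7667 [ 0.55069449 -0.1486948   0.23075661] [-0.20368557  0.04016642] 99.4413789541644 [-8.94143658e-04  4.09902622e-04 -9.99999516e-01] 0.2914928814409922 [ 0.33245786 -0.03584517  0.65711816]
```

```bash
python3 -m jog '{"travel":[[0,0,-22],[0,0,-22],[0,0,-22],[0,0,-22],[0,0,-22]],"dr":[[0,0,0],[0,0,0],[0,0,0],[0,0,0],[0,0,0]],"jaw":[180,180,180,180,180]}'
python3 -m jog '{"travel":[[0,0,-22],[0,0,-22],[0,0,-22],[0,0,-13],[0,0,0]],"dr":[[0,0,0],[0,0,0],[0,0,0],[0,0,0],[0,0,0]],"jaw":[180,180,180,180,180]}'
python3 - <<'E'
from h import *
import cv2
a=read_camera("top")[200:306,240:400]; b=read_camera("scene")[190:296,260:420]
cv2.imwrite("pics/low.png",cv2.cvtColor(cv2.resize(np.hstack([a,b]),None,fx=2.5,fy=2.5,interpolation=cv2.INTER_CUBIC),cv2.COLOR_RGB2BGR))
E
```

```text
time: 2.18
eef_pos: [0.5501, -0.1497, 0.1199]
tcp_rot: [0.648, 0.762, -0.0, -0.0]
contact_force: [-0.9, -0.5, 0.5]
opening: 0.29
time: 2.6
eef_pos: [0.5477, -0.1489, 0.0384]
tcp_rot: [0.648, 0.762, -0.001, -0.004]
contact_force: [-1.0, 0.5, -0.9]
opening: 0.297
```

View pics/low.png

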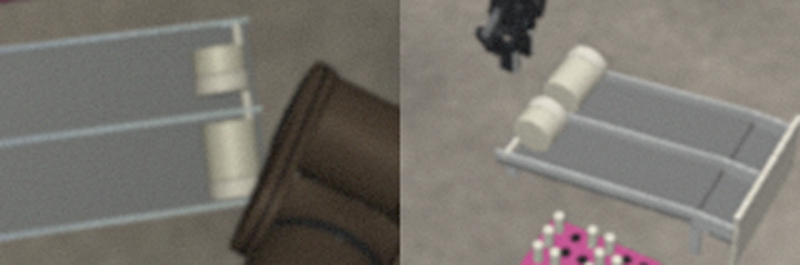

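The jar is still at the lip, and the fingers are behind it and clear. I'll raise them slightly and approach slowly to contact.

```bash
python3 -m jog '{"travel":[[1,0,4],[-0.8,4.9,0],[-0.8,4.9,0],[-0.8,4.9,0],[-0.8,4.9,0]],"dr":[[0,0,0],[0,0,0],[0,0,0],[0,0,0],[0,0,0]],"jaw":[180,180,180,180,180]}'
python3 -m jog '{"travel":[[-0.5,3,0],[-0.5,3,0],[-0.5,3,0],[-0.5,3,0],[-0.5,3,0]],"dr":[[0,0,0],[0,0,0],[0,0,0],[0,0,0],[0,0,0]],"jaw":[180,180,180,180,180]}'
python3 -m jog '{"travel":[[-0.3,2,0],[-0.3,2,0],[-0.3,2,0],[-0.3,2,0],[0,0,0]],"dr":[[0,0,0],[0,0,0],[0,0,0],[0,0,0],[0,0,0]],"jaw":[180,180,180,180,180]}'
python3 - <<'E'
from h import *
d=np.load("rack.npz");s=get_state()
print(d["R"].T@(s["eef_pos"][:2]-d["t"]),d["R"].T@s["contact_force"][:2])
import cv2
a=read_camera("top")[200:306,240:400]; b=read_camera("scene")[190:296,260:420]
cv2.imwrite("pics/touch.png",cv2.cvtColor(cv2.resize(np.hstack([a,b]),None,fx=2.5,fy=2.5,interpolation=cv2.INTER_CUBIC),cv2.COLOR_RGB2BGR))
E
```

```text
time: 3.12
eef_pos: [0.5484, -0.13, 0.047]
tcp_rot: [0.648, 0.762, 0.0, 0.0]
contact_force: [-1.0, 0.3, 0.2]
opening: 0.298
time: 3.53
eef_pos: [0.5457, -0.1153, 0.0462]
tcp_rot: [0.648, 0.762, -0.0, -0.0]
contact_force: [0.6, -0.3, 0.7]
opening: 0.294
time: 3.95
eef_pos: [0.5448, -0.1076, 0.0466]
tcp_rot: [0.648, 0.762, -0.0, 0.0]
contact_force: [-0.2, -0.4, 0.4]
opening: 0.296
[-0.16218937  0.03933473] [-0.3345435   0.22125282]
```

View pics/touch.png

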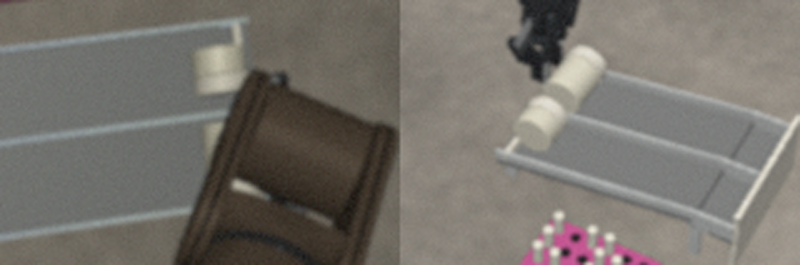

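Fingers are at the jar's rear face, barely touching, and everything is in place. I'll lower slightly so the contact is at axis height and start the push along the slope at about 48 mm/s.

```bash
python3 -m jog '{"travel":[[0,0,-4],[-0.3,2,0.3],[-0.3,2,0.3],[-0.5,3,0.4],[-0.5,3,0.4]],"dr":[[0,0,0],[0,0,0],[0,0,0],[0,0,0],[0,0,0]],"jaw":[180,180,180,180,180]}'
python3 -m jog '{"travel":[[-0.65,3.95,0.56],[-0.65,3.95,0.56],[-0.65,3.95,0.56],[-0.65,3.95,0.56],[-0.65,3.95,0.56]],"dr":[[0,0,0],[0,0,0],[0,0,0],[0,0,0],[0,0,0]],"jaw":[180,180,180,180,180]}'
python3 -m jog '{"travel":[[-0.65,3.95,0.56],[-0.65,3.95,0.56],[-0.65,3.95,0.56],[-0.65,3.95,0.56],[-0.65,3.95,0.56]],"dr":[[0,0,0],[0,0,0],[0,0,0],[0,0,0],[0,0,0]],"jaw":[180,180,180,180,180]}'
python3 - <<'E'
from h import *
d=np.load("rack.npz");s=get_state()
print(d["R"].T@(s["eef_pos"][:2]-d["t"]),d["R"].T@s["contact_force"][:2])
import cv2
a=read_camera("top")[200:306,240:400]; b=read_camera("scene")[190:296,260:420]
cv2.imwrite("pics/push1.png",cv2.cvtColor(cv2.resize(np.hstack([a,b]),None,fx=2.5,fy=2.5,interpolation=cv2.INTER_CUBIC),cv2.COLOR_RGB2BGR))
E
```

```text
time: 4.47
eef_pos: [0.5435, -0.098, 0.0444]
tcp_rot: [0.648, 0.762, -0.0, 0.001]
contact_force: [-0.1, -3.3, 2.8]
opening: 0.295
time: 4.88
eef_pos: [0.5395, -0.0772, 0.0465]
tcp_rot: [0.648, 0.762, -0.0, -0.0]
contact_force: [-0.1, -3.7, 2.3]
opening: 0.295
time: 5.3
eef_pos: [0.5363, -0.0576, 0.0493]
tcp_rot: [0.648, 0.762, -0.0, -0.0]
contact_force: [0.5, -4.4, 2.4]
opening: 0.292
[-0.11151686  0.03949627] [-4.434861    0.18492864]
```

View pics/push1.png

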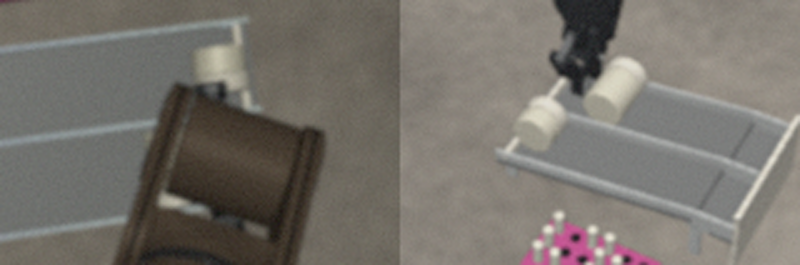

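The jar has left the lip and is straight, with a 4.4 N push, and the short jar hasn't moved. Continuing.

```bash
python3 -m jog '{"travel":[[-0.65,3.95,0.56],[-0.65,3.95,0.56],[-0.65,3.95,0.56],[-0.65,3.95,0.56],[-0.65,3.95,0.56]],"dr":[[0,0,0],[0,0,0],[0,0,0],[0,0,0],[0,0,0]],"jaw":[180,180,180,180,180]}'
python3 -m jog '{"travel":[[-0.65,3.95,0.56],[-0.65,3.95,0.56],[-0.65,3.95,0.56],[-0.65,3.95,0.56],[-0.65,3.95,0.56]],"dr":[[0,0,0],[0,0,0],[0,0,0],[0,0,0],[0,0,0]],"jaw":[180,180,180,180,180]}'
python3 -m jog '{"travel":[[-0.65,3.95,0.56],[-0.65,3.95,0.56],[-0.65,3.95,0.56],[-0.65,3.95,0.56],[-0.65,3.95,0.56]],"dr":[[0,0,0],[0,0,0],[0,0,0],[0,0,0],[0,0,0]],"jaw":[180,180,180,180,180]}'
python3 -m jog '{"travel":[[-0.65,3.95,0.56],[-0.65,3.95,0.56],[-0.65,3.95,0.56],[-0.65,3.95,0.56],[-0.65,3.95,0.56]],"dr":[[0,0,0],[0,0,0],[0,0,0],[0,0,0],[0,0,0]],"jaw":[180,180,180,180,180]}'
python3 -m jog '{"travel":[[-0.65,3.95,0.56],[-0.65,3.95,0.56],[-0.65,3.95,0.56],[-0.65,3.95,0.56],[-0.65,3.95,0.56]],"dr":[[0,0,0],[0,0,0],[0,0,0],[0,0,0],[0,0,0]],"jaw":[180,180,180,180,180]}'
python3 -m jog '{"travel":[[-0.65,3.95,0.56],[-0.65,3.95,0.56],[-0.65,3.95,0.56],[-0.65,3.95,0.56],[-0.65,3.95,0.56]],"dr":[[0,0,0],[0,0,0],[0,0,0],[0,0,0],[0,0,0]],"jaw":[180,180,180,180,180]}'
python3 - <<'E'
from h import *
d=np.load("rack.npz");s=get_state()
print(d["R"].T@(s["eef_pos"][:2]-d["t"]),d["R"].T@s["contact_force"][:2])
import cv2
a=read_camera("top")[200:306,200:360]; b=read_camera("scene")[190:296,280:440]
cv2.imwrite("pics/push2.png",cv2.cvtColor(cv2.resize(np.hstack([a,b]),None,fx=2.5,fy=2.5,interpolation=cv2.INTER_CUBIC),cv2.COLOR_RGB2BGR))
E
```

```text
time: 5.82
eef_pos: [0.5349, -0.0398, 0.0536]
tcp_rot: [0.648, 0.762, -0.0, 0.003]
contact_force: [0.9, -7.0, 5.2]
opening: 0.295
time: 6.23
eef_pos: [0.5321, -0.0201, 0.0567]
tcp_rot: [0.648, 0.762, 0.0, 0.003]
contact_force: [1.6, -6.8, 5.4]
opening: 0.291
time: 6.65
eef_pos: [0.5288, -0.0003, 0.0595]
tcp_rot: [0.648, 0.762, 0.0, 0.003]
contact_force: [2.0, -7.1, 6.0]
opening: 0.295
time: 7.07
eef_pos: [0.5256, 0.0195, 0.0623]
tcp_rot: [0.648, 0.762, 0.0, 0.003]
contact_force: [1.4, -7.0, 6.5]
opening: 0.295
time: 7.48
eef_pos: [0.5223, 0.0393, 0.0651]
tcp_rot: [0.648, 0.762, 0.0, 0.003]
contact_force: [1.7, -6.8, 6.4]
opening: 0.294
time: 7.9
eef_pos: [0.5191, 0.059, 0.0679]
tcp_rot: [0.648, 0.762, 0.0, 0.003]
contact_force: [1.0, -7.4, 6.8]
opening: 0.293
[0.00642154 0.0375317 ] [-7.49621568  0.19849487]
```

View pics/push2.png

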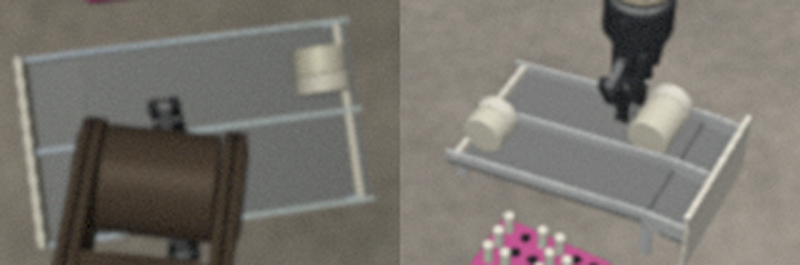

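The jar is near the crest at about rack x = 42 mm. I'll slow down over the crest.

```bash
python3 -m jog '{"travel":[[-0.5,3,0.42],[-0.5,3,0.42],[-0.5,3,0.42],[-0.5,3,0.42],[-0.5,3,0.42]],"dr":[[0,0,0],[0,0,0],[0,0,0],[0,0,0],[0,0,0]],"jaw":[180,180,180,180,180]}'
python3 -m jog '{"travel":[[-0.5,3,0.42],[-0.5,3,0.42],[-0.5,3,0.42],[-0.5,3,0.42],[-0.5,3,0.42]],"dr":[[0,0,0],[0,0,0],[0,0,0],[0,0,0],[0,0,0]],"jaw":[180,180,180,180,180]}'
python3 -m jog '{"travel":[[-0.3,2,0.2],[-0.3,2,0.2],[-0.3,2,0.2],[-0.3,2,0.2],[-0.3,2,0.2]],"dr":[[0,0,0],[0,0,0],[0,0,0],[0,0,0],[0,0,0]],"jaw":[180,180,180,180,180]}'
python3 - <<'E'
from h import *
d=np.load("rack.npz");s=get_state()
print(d["R"].T@(s["eef_pos"][:2]-d["t"]),d["R"].T@s["contact_force"][:2])
import cv2
a=read_camera("top")[200:306,200:360]; b=read_camera("scene")[190:296,280:440]
cv2.imwrite("pics/push3.png",cv2.cvtColor(cv2.resize(np.hstack([a,b]),None,fx=2.5,fy=2.5,interpolation=cv2.INTER_CUBIC),cv2.COLOR_RGB2BGR))
E
```

```text
time: 8.42
eef_pos: [0.5142, 0.0757, 0.0681]
tcp_rot: [0.648, 0.762, -0.0, -0.0]
contact_force: [-0.6, -3.5, 2.8]
opening: 0.296
time: 8.83
eef_pos: [0.5119, 0.0908, 0.0703]
tcp_rot: [0.648, 0.762, -0.0, -0.0]
contact_force: [-0.6, -4.5, 3.6]
opening: 0.297
time: 9.25
eef_pos: [0.5096, 0.1011, 0.0706]
tcp_rot: [0.648, 0.762, -0.0, -0.001]
contact_force: [0.1, 0.3, 0.1]
opening: 0.292
[0.04947993 0.03999345] [ 0.30212963 -0.10207903]
```

View pics/push3.png

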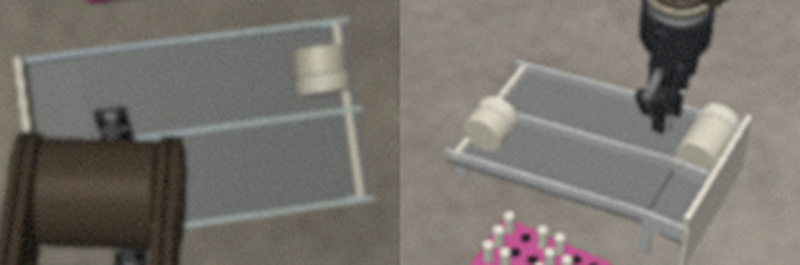

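The force has dropped to zero: the jar rolled over the crest and rests against the stop, with a visible gap to the fingers. I'll back off, then lift away and check.

```bash
python3 -m jog '{"travel":[[1,-6,0],[1.6,-9.9,0],[1.6,-9.9,0],[0,0,15],[0,0,25]],"dr":[[0,0,0],[0,0,0],[0,0,0],[0,0,0],[0,0,0]],"jaw":[180,180,180,180,180]}'
python3 -m jog '{"travel":[[0,0,25],[0,0,25],[0,0,25],[0,0,25],[0,0,10]],"dr":[[0,0,0],[0,0,0],[0,0,0],[0,0,0],[0,0,0]],"jaw":[180,180,180,180,180]}'
python3 -m jog '{"travel":[[0,-30,0],[0,-35,0],[0,-35,0],[0,-35,0],[0,-35,0]],"dr":[[0,0,0],[0,0,0],[0,0,0],[0,0,0],[0,0,0]],"jaw":[180,180,180,180,180]}'
python3 -m jog '{"travel":[[0,-30,0],[0,-30,0],[0,-20,0],[0,-10,0],[0,0,0]],"dr":[[0,0,0],[0,0,0],[0,0,0],[0,0,0],[0,0,0]],"jaw":[180,180,180,180,180]}'
python3 -m jog '{"travel":[[0,0,0],[0,0,0],[0,0,0],[0,0,0],[0,0,0]],"dr":[[0,0,0],[0,0,0],[0,0,0],[0,0,0],[0,0,0]],"jaw":[180,180,180,180,180]}'
python3 - <<'E'
from h import *
import cv2
a=read_camera("top")[150:310,190:360]; b=read_camera("scene")[190:350,280:450]
cv2.imwrite("pics/end.png",cv2.cvtColor(cv2.resize(np.hstack([a,b]),None,fx=2.35,fy=2.35,interpolation=cv2.INTER_CUBIC),cv2.COLOR_RGB2BGR))
E
```

```text
time: 9.77
eef_pos: [0.5125, 0.0731, 0.1088]
tcp_rot: [0.649, 0.761, -0.002, -0.003]
contact_force: [-0.4, -0.3, -0.2]
opening: 0.296
time: 10.18
eef_pos: [0.5167, 0.0734, 0.2256]
tcp_rot: [0.648, 0.761, 0.002, 0.003]
contact_force: [0.6, 0.1, 1.2]
opening: 0.292
time: 10.6
eef_pos: [0.514, -0.0975, 0.2205]
tcp_rot: [0.648, 0.762, -0.0, -0.0]
contact_force: [0.4, -0.0, 0.6]
opening: 0.293
time: 11.02
eef_pos: [0.5141, -0.1875, 0.2205]
tcp_rot: [0.649, 0.761, -0.0, -0.001]
contact_force: [0.0, -0.9, 0.6]
opening: 0.296
time: 11.43
eef_pos: [0.5148, -0.1844, 0.2214]
tcp_rot: [0.647, 0.762, 0.0, 0.0]
contact_force: [-0.7, -0.0, 0.1]
opening: 0.295
```

View pics/end.png

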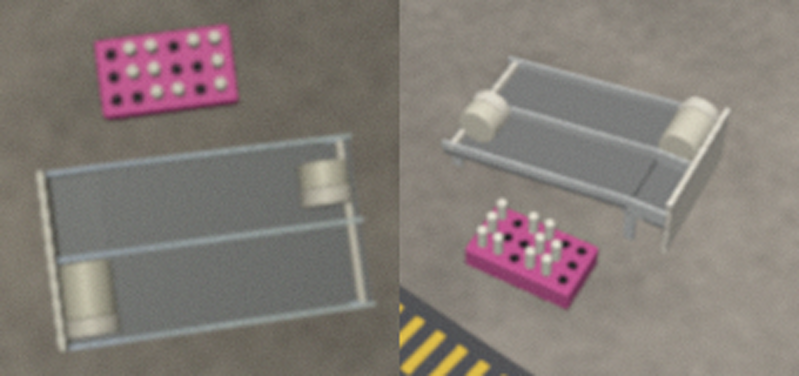

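The long jar lies straight against the stop at crop (89,298). The short jar is still at the lip at (324,183), and the tube rack hasn't moved. One numeric check, then I'll hand in.

Run:
```python
from h import *
d=np.load("rack.npz")
p=ray("top",(89/2.35+190,298/2.35+150),.09);x=d["R"].T@(p[:2]-d["t"]);print(x,get_state()["contact_force"],get_state()["time"])
if abs(x[0]-.101)<.006: print(sign_off())
```

```text
[0.09868135 0.03885328] [ 0.05824994  0.71945258 -1.14257447] 11.5333
the job is handed in; nothing more can be done
None
```

I pushed the longer jar up its lane with both fingertips, over the crest and into the dip against the end stop. I then backed the hand off, lifted it clear and handed the job in at 11.5 s. The push was about 48 mm/s, slowing to 24–36 mm/s at the crest, and I saw no more than about 10 N on the tool.

**Long jar:** in the last pictures, about 2 s after it dropped in, it lies straight against the stop. Its axis measures at rack x ≈ 99 mm, against 101 mm expected, which is within the camera calibration.

**Everything else:** the short jar and tube rack look unmoved. I did not look at the spray bottle or mixer again at the end. The arm crossed between the start pose and the rack with the fingertips about 0.23 m up, well above the 112 mm mixer, and did not go near the bottle.

**Disagreements:** none of the checks failed. The measured height wandered 3–5 mm from the commanded height during the move, and I corrected for that before and at the start of the push.

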